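Return a pastry cutter through the pen's spring flap

ROBOT

A 6-joint arm with a two-finger parallel gripper is mounted at the origin on the work surface; the furniture and walls round the work are solid. World frame = base frame: x ahead of the robot, y to its left, z up, the work surface at z = 0. Lengths are in m, angles in rad, forces in N, time in s.
With the tool pointing down it reaches from about 0.35 to 0.775 m from the base axis. Payload 5.5 kg.
Tool frame: the origin (TCP) lies midway between the tips of the shut fingers; the grasp point (between the pads) lies 19 mm behind it; z points along the fingers, y is the direction in which the jaws open and shut (so a half turn about z gives the same grasp; the last joint's range is limited). The gripper opens to 85 mm and grips with 20 to 120 N. Pads are 22 mm wide; open, the fingers measure 114 mm over their backs; the gripper's body (76 mm by 85 mm) begins 54 mm behind the grasp point. The pads swing forward as they close: fully open they stand 13 mm farther back than shut.
Start: joints at [-1.329, 0.313, 0.046, 1.304, 0, 1.431], TCP at [0.214, -0.534, 0.231] pointing down, gripper open.
Joint ranges: [-2.76, 2.76], [-0.86, 1.69], [-1.03, 1.26], [-2.2, 2.34], [-1.47, 1.5], [-3.14, 3.14]. Speed limits (rad/s): [2.57, 2.57, 3.14, 3.14, 3.14, 3.14].

INTERFACE

Orientations are given as a unit quaternion [w, x, y, z].
In Python, from workcell import manip gives the robot as it stands. The module is installed in compiled form; this text tells all that it offers.
- The arm moves only by the tool step_arm, never from a script. Its arguments are lists of equal length, an entry for each row: "delta_rot": the turn, a rotation vector about the tool's x, y, z in degrees, a list of three; "slide": the shift along the tool's x, y, z in cm, a list of three; "gripper": the opening, from -1 (shut) to 1 (fully open). In form: {"delta_rot": [[rx, ry, rz], ...], "slide": [[dx, dy, dz], ...], "gripper": [gripper, ...]}. A call has 1 to 20 rows; each row shifts and turns the commanded pose from where the row before left it, along the tool's axes as they then stand; what a row does not reach is not made up. A row lasts 1/8 s, in which the tool goes at most 62.5 mm and 10.7 degrees, less where a joint would pass 70% of its speed; a pose out of reach is approached as far as the arm can. A call with a gripper value outside its range is refused whole. The fingers move at their own pace and stop on an object; "grip_force" is the grip in N (left out, the last holds). Time passes only in rows, so rows that do not move let the fingers close. It gives the time, the measured TCP pose, the force and the opening at its end, in the units of the state.
- manip.state(): the state, without advancing time (a new reading comes with each control period).
- manip.read_camera(name): name is "side" or "top"; returns a dict with "pixels" (480x640x3 uint8, red, green, blue), "range_z" (480x640 float32, m along the optical axis (not along the pixel's ray), 0 where there is no reading), "K" (3x3 intrinsics, pixels), "position" and "rotation" of the camera in the world. Camera axes: x right, y down, z forward; pixel columns grow to the right and rows downward; lengths in m; the calibration is good to about 2 mm. A picture is of the moment at which its call begins.
- manip.sign_off(): hands the job in, once; it reports no verdict.
The state is a dict: "time_s": time; "qpos": joint angles; "dq": joint speeds; "tau": joint torques, N m; "ee_pos": TCP position; "orientation": TCP orientation; "wrist_force": force on the tool from outside, world axes, zero at the start; "moment": the same for the moment, N m; "opening": finger opening in m.
Only numpy, scipy, OpenCV 4.12 (cv2) and the standard library are available. Lean on these libraries where they do the work, as an engineer would, in place of code of your own. Each camera call takes 0.05 s, during which the arm holds its last target.

TASK

Return the smaller of the two round pastry cutters, the one standing in front of the flap, to the low steel return pen: push the pen's self-closing flap open with one finger and, while that finger keeps it open, push the cutter through the gateway with the other finger, far enough in that the flap springs fully shut behind it. Push only: do not pinch, lift or tip the cutter, and leave the other cutter and the nozzles where they stand.

Things in the scene. Friction and masses are not known exactly. Their poses are not given: they have to be found in the camera images.
- pen: Low open-topped steel pen without floor, fixed on the table; walls 36 mm high, 6 mm thick. Origin: on the table, mid-gateway in its front wall; x points into the pen, y left along the front wall (looking in), z up. Gateway 160 mm wide: y = +80 (round hinge post, 11 mm wide, 43 mm high) to -80 mm (plain post). Inside: x 3 to 199, y -219 to +99 mm, so it reaches right behind a fixed front wall.
- flap (a joint): Flap angle, rad: 0 shut, grows into the pen, to 1.6. Steel plate 5 mm thick, 3 to 39 mm above the table, hung on the left post; free edge 156 mm from the hinge axis. Outside, near the hinge, it bears a bent push plate: from the hinge out to an upright free-turning roller (16 mm across, axis 39 mm right of the hinge, 26 mm out), then back to the flap. A spring shuts it (0.03 N m, plus 0.05 per rad) in about 1 s if nothing stands in its swing.
- hinge (a point): Point on the flap's vertical hinge axis, 18 mm above the table, at x = 0, y = +80 mm of the pen. Fixed.
- flap_edge (a point): Middle of the flap's free upright edge, 156 mm from the hinge axis, 18 mm above the table; moves with the flap.
- cutter_small: The smaller round pastry cutter, to be pushed in: thin steel ring, 48 mm across, 43 mm high, 0.025 to 0.045 kg, open at top and bottom. Origin: centre of its underside. It starts outside, 90 to 115 mm before the gateway's plane and 35 to 55 mm left of its middle (towards the hinge); pushed diagonally in and to the right it clears the flap's swing soonest.
- tip_c: Third such piping nozzle, already in the far right corner of the pen. Origin: centre of its underside.
- cutter_large: Large round cutter, 72 mm across, 43 mm high, outside, before the fixed front wall to the right of the gateway. Origin: centre of its underside.
- tip_a: Piping nozzle, steel cone 25 mm across at the foot, 40 mm high, outside before the fixed front wall, right of the gateway. Origin: centre of its underside.
- tip_b: Another such piping nozzle, outside before the fixed front wall, right of the gateway. Origin: centre of its underside.
Not all that is in view belongs to the job. What is shaped like the cutter_small but orange or red is not meant.

How it is judged:
By the outcome, as a careful person would: the job done as asked, in the order asked, and still so for the second after the job is handed in, with the robot touching nothing.
It also fails if it takes over 59 s, if anything falls off the work surface, if the arm or the gripper's body presses on something with over 40 N, if the wrist force passes 120 N, or if a joint passes its speed limit or range.

## Working session

There is one attempt and no reset: what is moved stays moved. The work goes in short steps, Python scripts to look and compute and a tool call to move; the robot and the scene stay as the last step left them, time stands still between calls to the robot, and variables do not carry over. Pictures are saved under pics/ and viewed, and the job is handed in when it is done.

Besides the shell and the picture viewer there is one more tool, called as name(argument=value, ...) on one line, values as JSON. step_arm: Moves the arm, as the interface text tells. Its arguments: {"type":"object","properties":{"delta_rot":{"type":"array"},"slide":{"type":"array"},"gripper":{"type":"array"},"grip_force":{"type":"number"}},"required":["delta_rot","slide","gripper"]}

```bash
mkdir -p pics; cat > h.py <<'E'
import numpy as np,cv2
from workcell import manip
def cam(n):
    return manip.read_camera(n)
def ray(c,u,v,z):
    K=np.array(c['K']);R=np.array(c['rotation']);p=np.array(c['position'])
    if R.shape!=(3,3):
        from scipy.spatial.transform import Rotation as Ro
        R=Ro.from_quat([R[1],R[2],R[3],R[0]]).as_matrix()
    d=R@np.linalg.inv(K)@np.array([u,v,1.]);t=(z-p[2])/d[2];return p+t*d
E
python3 - <<'E'
from h import *
print(manip.state())
for n in('top','side'):
    c=cam(n);cv2.imwrite(f'pics/{n}0.png',c['pixels'][:,:,::-1]);print(n,c['K'],c['position'],c['rotation'])
    np.savez(f'{n}0.npz',**{k:np.array(v) for k,v in c.items()})
E
```

```text
{'time_s': 0.0, 'qpos': array([-1.32856251e+00,  3.14014189e-01,  4.49855090e-02,  1.30355586e+00,
        1.42904101e-06,  1.43122941e+00]), 'dq': array([-0.00102895, -0.00031409, -0.00044772,  0.00097441, -0.00032839,
       -0.00030873]), 'tau': array([-9.36357792e-04, -4.80626893e+01,  2.98533869e+01,  1.92409067e-02,
       -3.13079145e-04, -5.84569193e-06]), 'ee_pos': array([ 0.21413126, -0.53311464,  0.23040366]), 'orientation': array([-8.92964188e-04,  9.81833403e-01,  1.89742905e-01, -4.51637741e-05]), 'wrist_force': array([-0.16601395, -0.38146488, -0.02980013]), 'moment': array([-0.00110483,  0.01460482, -0.00308134]), 'opening': 0.08558213001249641}
top [[598.64620151   0.         317.02804772]
 [  0.         598.64620151 248.70763865]
 [  0.           0.           1.        ]] [0.28880001 0.07395185 1.29647339] [ 0.07270641 -0.6977743   0.70852425 -0.07627704]
side [[444.57105109   0.         318.54583732]
 [  0.         444.57105109 237.74561138]
 [  0.           0.           1.        ]] [ 0.30292912 -0.64047745  0.4348329 ] [-0.51710777  0.83897956 -0.1394781   0.09622223]
```

View pics/top0.png

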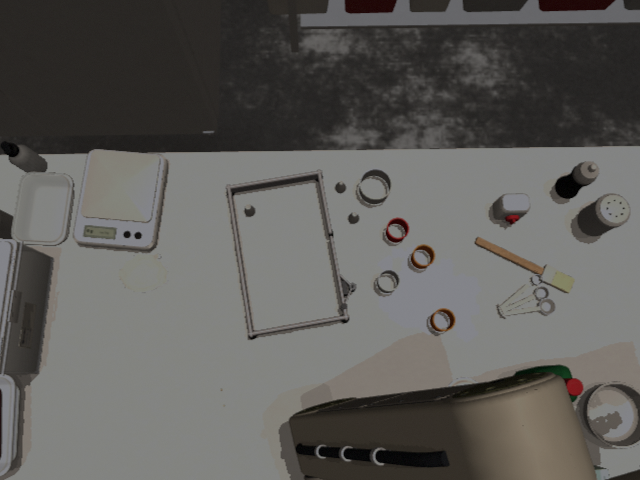

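View pics/side0.png

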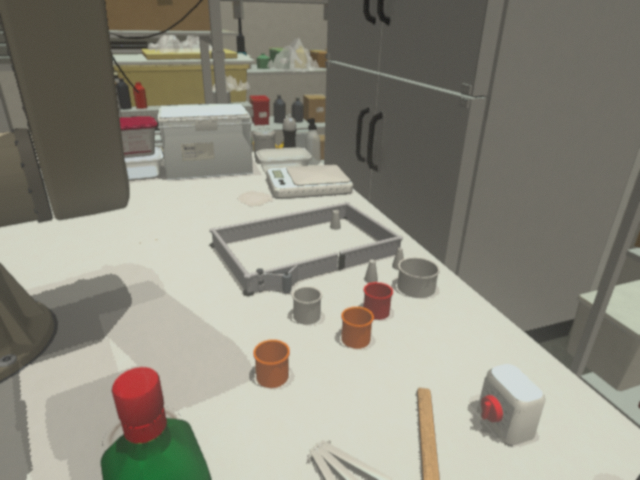

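The top view shows the pen between columns 228 and 348 and rows 172 and 335. The grey small cutter is at about (388,282), the large cutter at (374,187) and the push plate near (348,288). Orange and red decoys are near (397,230), (422,257) and (442,320). I'll zoom in to measure.

```bash
python3 - <<'E'
from h import *
c=np.load('top0.npz')
im=c['pixels'][160:345,220:460,::-1]
im=cv2.convertScaleAbs(cv2.resize(im,None,fx=3.3,fy=3.2,interpolation=cv2.INTER_CUBIC),alpha=1.4)
cv2.imwrite('pics/topz.png',im[:600,:800])
for u,v in[(388,282),(346,290),(331,234)]:print(u,v,ray(c,u,v,.04).round(4),c['range_z'][v,u])
s=np.load('side0.npz')
im=s['pixels'][195:335,200:420,::-1]
cv2.imwrite('pics/sidez.png',cv2.resize(im,None,fx=3.6,fy=3.6,interpolation=cv2.INTER_CUBIC))
E
```

```text
388 282 [ 0.4835 -0.084   0.04  ] 1.312517
346 290 [0.4677 0.0056 0.04  ] 1.2709147
331 234 [0.59   0.0348 0.04  ] 1.304587
```

View pics/topz.png

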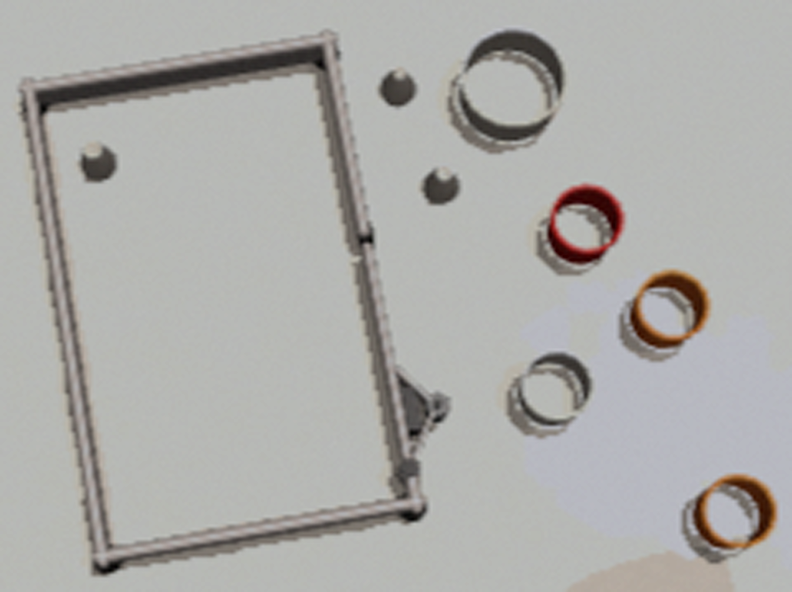

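View pics/sidez.png

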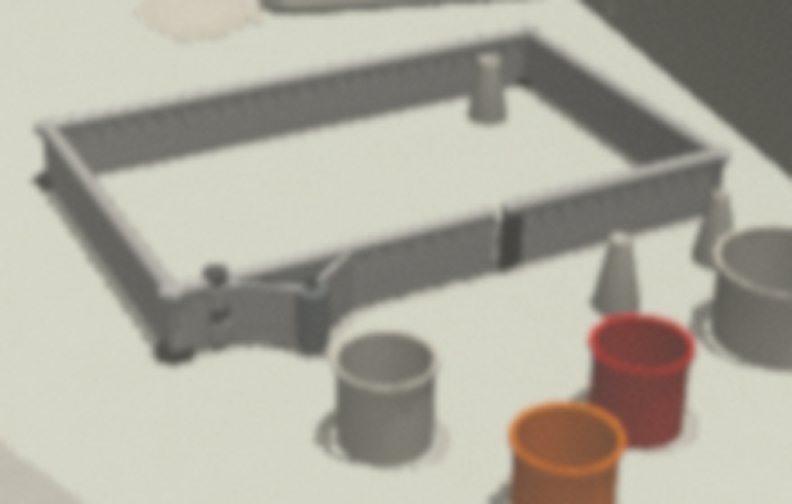

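```bash
cat > fit.py <<'E'
from h import *
from scipy.spatial.transform import Rotation as Ro
from scipy.optimize import least_squares
def cloud(c):
    K=c['K'];q=c['rotation'];R=Ro.from_quat([q[1],q[2],q[3],q[0]]).as_matrix()
    v,u=np.mgrid[0:480,0:640];d=c['range_z'].astype(float)
    P=np.stack([(u-K[0,2])/K[0,0]*d,(v-K[1,2])/K[1,1]*d,d],-1)@R.T+c['position'];P[d==0]=np.nan
    return P
def rigid(A,B):
    a,b=A.mean(0),B.mean(0);H=(A-a).T@(B-b);t=np.arctan2(H[0,1]-H[1,0],H[0,0]+H[1,1])
    R=np.array([[np.cos(t),-np.sin(t)],[np.sin(t),np.cos(t)]]);return R,b-R@a,t
def circ(p):
    f=least_squares(lambda x:np.hypot(*(p-x[:2]).T)-x[2],[*p.mean(0),.03],loss='soft_l1',f_scale=.001);return f.x,np.abs(f.fun).mean()
E
python3 - <<'E'
from fit import *
c=np.load('top0.npz')
z=np.array([[330,42],[30,88],[103,555],[413,502],[407,467],[366,238]],float);px=z/[3.3,3.2]+[220,160]
pen=np.array([[0,-222],[202,-222],[202,102],[0,102],[0,80],[0,-80]])/1000.
hz=[.036]*4+[.043,.036]
W=np.array([ray(c,*p,h)[:2] for p,h in zip(px,hz)])
R,t,th=rigid(pen[:4],W[:4]);print('pen th',np.degrees(th),'t',t,'res',((pen@R.T+t-W)*1000).round(1).tolist())
P=cloud(c);s=np.load('side0.npz');Q=cloud(s)
for n,C in(('top',P),('side',Q)):
    m=(abs(C[...,0]-.48)<.045)&(abs(C[...,1]+.08)<.045)&(C[...,2]>.012)
    p=C[m];print(n,len(p),np.nanpercentile(p[:,2],[5,50,95,99]),p[:,:2].min(0),p[:,:2].max(0))
    print(circ(p[p[:,2]>.0][:,:2]))
    w=(abs(C[...,0]-.58)<.25)&(abs(C[...,1]-.12)<.2)&(C[...,2]>.026)&(C[...,2]<.06)
    p=C[w];print('walls',n,len(p))
    L=(p[:,:2]-t)@R
    for nm,sel in(('front',(abs(L[:,0])<.012)&(L[:,1]<-.085)&(L[:,1]>-.21)),('flap',(abs(L[:,0])<.012)&(L[:,1]>-.07)&(L[:,1]<.03)),('back',(abs(L[:,0]-.202)<.012)),('L',(abs(L[:,1]-.102)<.012)&(L[:,0]<.19)),('R',(abs(L[:,1]+.222)<.012))):
        k=L[sel]; print(nm,len(k),(np.median(k,0)*1000).round(1) if len(k) else '')
# rim via pixels: table-level check
print(np.nanmedian(P[270:330,280:320,2]),np.nanmedian(Q[250:270,280:300,2]))
E
```

```text
pen th 98.8004777318449 t [0.51129133 0.02281475] res [[0.9, 0.6], [0.3, -0.3], [-0.3, 1.1], [-0.9, -1.4], [-1.5, -1.6], [0.2, 0.2]]
top 181 [0.01472018 0.04077347 0.04722533 0.04842658] [ 0.4651802  -0.10943235] [ 0.51127761 -0.06261642]
(array([ 0.48789534, -0.08572829,  0.02193826]), np.float64(0.0007441228508258306))
walls top 2478
front 217 [   0.7 -145.9]
flap 166 [ -0.6 -11.3]
back 645 [201.6 -55. ]
L 397 [ 88.2 100.7]
R 493 [ 102.3 -221.4]
side 838 [0.01483285 0.0309443  0.04373661 0.04457986] [ 0.46284686 -0.10862319] [ 0.5105245  -0.06030233]
(array([ 0.48695334, -0.08434697,  0.02169513]), np.float64(0.0007791101204385789))
walls side 4050
front 429 [ 1.000e-01 -1.435e+02]
flap 375 [ -0.4 -18.1]
back 975 [201.5 -43. ]
L 427 [ 66.2 103.9]
R 467 [  91.7 -219.3]
0.00099846839301021 0.001660588117103845
```

The pen pose agrees to about 1 mm, and the cutter sits at pen x about -103, y about +40, inside its stated range. Next I'll check a two-finger path with a simple planar geometry calculation, where L holds the flap and R sweeps the cutter.

```bash
cat > plan.py <<'E'
import numpy as np
D=99.5;HX=11;HY=7.25  # mm ; frame (x into pen, r right)
def LR(L,b,D=D):
    b=np.radians(b);u=np.array([np.cos(b),np.sin(b)]);n=np.array([-np.sin(b),np.cos(b)]);return np.array(L)-D*u,u,n
def flap(L,u,n,C=None):
    # smallest phi such that finger rect clears roller & flap plate
    g=[L+a*HY*u+c*HX*n for a in np.linspace(-1,1,9) for c in np.linspace(-1,1,9)];g=np.array(g)
    h=np.array([0,-80.])
    for ph in np.radians(np.arange(0,92,.5)):
        s,c=np.sin(ph),np.cos(ph);f=np.array([s,c]);o=np.array([-c,s]);d=g-h
        ro=h+39*f+26*o;w=ro-L;q=np.array([max(abs(w@u)-HY,0),max(abs(w@n)-HX,0)])
        if np.hypot(*q)<8: continue
        a=d@f;z=d@o
        prof=np.where((a>0)&(a<39),a*26/39+2,np.where((a>=39)&(a<65),(65-a),2.5))
        if np.all((z>prof)|(a<0)|(a>156)): return np.degrees(ph)
    return 999
def run(W,C,cont=0):
    C=np.array(C,float);out=[]
    for (L0,b0),(L1,b1) in zip(W[:-1],W[1:]):
        for k in np.linspace(0,1,101)[1:]:
            L=np.array(L0)*(1-k)+np.array(L1)*k;b=b0*(1-k)+b1*k
            R,u,n=LR(L,b)
            for nm,F in(('R',R),('L',L)):
                w=C-F;p=np.array([w@u,w@n]);q=np.clip(p,[-HY,-HX],[HY,HX]);e=p-q;d=np.hypot(*e)
                if d<24:
                    if nm=='L':print('L touches cutter',L,C)
                    e=e/d;C=C+(24-d)*(e[0]*u+e[1]*n)
        ph=flap(L,u,n);f=np.array([np.sin(np.radians(ph)),np.cos(np.radians(ph))]);d=C-[0,-80];o=np.array([-f[1],f[0]])
        gap=(d@o-26.5) if 0<d@f<156 else np.hypot(d@o,d@f-156)-24
        w=C-R
        print('L',L.round(),'b',round(b),'R',R.round(),'C',C.round(1),'rel u %.0f n %.0f'%(w@u,w@n),'phi',ph,'flapgap %.0f'%gap,'dh %.0f'%np.hypot(*d),'TCP',((L+R)/2).round(1))
    return C
E
cat > p1.py <<'E'
from plan import *
W=[((-50,-43),30),((-30,-43),30),((-8,-43),30),((-6,-43),20),((0,-43),8),((8,-43),-5),((15,-42),-20),((24,-40),-35),((32,-38),-50),((45,-38),-62),((60,-37),-72),((75,-36),-80),((90,-32),-85),((100,-28),-85)]
import sys
for C in[(-103,-40),(-105,-38),(-101,-42)]: run(W,C);print()
E
python3 p1.py
```

```text
L [-30. -43.] b 30 R [-116.  -93.] C [-103.  -40.] rel u 38 n 39 phi 13.5 flapgap 83 dh 110 TCP [-73.1 -67.9]
L [ -8. -43.] b 30 R [-94. -93.] C [-103.  -40.] rel u 19 n 50 phi 44.0 flapgap 199 dh 110 TCP [-51.1 -67.9]
L [ -6. -43.] b 20 R [-99. -77.] C [-103.  -40.] rel u 9 n 36 phi 46.0 flapgap 202 dh 110 TCP [-52.7 -60. ]
L [  0. -43.] b 8 R [-99. -57.] C [-107.1  -22.7] rel u -4 n 35 phi 55.0 flapgap 213 dh 121 TCP [-49.3 -49.9]
L [  8. -43.] b -5 R [-91. -34.] C [-112.    -3.7] rel u -24 n 29 phi 66.5 flapgap 231 dh 136 TCP [-41.6 -38.7]
L [ 15. -42.] b -20 R [-78.  -8.] C [-114.    -1.9] rel u -35 n -6 phi 74.5 flapgap 243 dh 138 TCP [-31.7 -25. ]
L [ 24. -40.] b -35 R [-58.  17.] C [-114.    -1.9] rel u -35 n -48 phi 83.5 flapgap 252 dh 138 TCP [-16.8 -11.5]
L [ 32. -38.] b -50 R [-32.  38.] C [-114.    -1.9] rel u -22 n -89 phi 88.5 flapgap 256 dh 138 TCP [0.  0.1]
L [ 45. -38.] b -62 R [-2. 50.] C [-114.    -1.9] rel u -7 n -123 phi 999 flapgap -86 dh 138 TCP [21.6  5.9]
L [ 60. -37.] b -72 R [29. 58.] C [-114.    -1.9] rel u 12 n -155 phi 63.50000000000001 flapgap 230 dh 13
[... 2548 characters left out ...]
251 dh 139 TCP [-16.8 -11.5]
L [ 32. -38.] b -50 R [-32.  38.] C [-112.2    1.4] rel u -23 n -85 phi 88.5 flapgap 255 dh 139 TCP [0.  0.1]
L [ 45. -38.] b -62 R [-2. 50.] C [-112.2    1.4] rel u -9 n -120 phi 999 flapgap -89 dh 139 TCP [21.6  5.9]
L [ 60. -37.] b -72 R [29. 58.] C [-112.2    1.4] rel u 10 n -152 phi 63.50000000000001 flapgap 228 dh 139 TCP [44.6 10.3]
L [ 75. -36.] b -80 R [58. 62.] C [-112.2    1.4] rel u 30 n -178 phi 68.0 flapgap 234 dh 139 TCP [66.4 13. ]
L [ 90. -32.] b -85 R [81. 67.] C [-112.2    1.4] rel u 49 n -199 phi 69.0 flapgap 235 dh 139 TCP [85.7 17.6]
L [100. -28.] b -85 R [91. 71.] C [-112.2    1.4] rel u 52 n -209 phi 69.0 flapgap 235 dh 139 TCP [95.7 21.6]
```

```bash
cat > plan2.py <<'E'
from plan import *
def run2(W,C,mu=0,v=1):
    C=np.array(C,float)
    for (L0,b0,D0),(L1,b1,D1) in zip(W[:-1],W[1:]):
        con=set();mg=999;mphi=999
        for k in np.linspace(0,1,201)[1:]:
            L=np.array(L0)*(1-k)+np.array(L1)*k;b=b0*(1-k)+b1*k;DD=D0*(1-k)+D1*k
            R,u,n=LR(L,b,DD)
            for nm,F in(('R',R),('L',L)):
                w=C-F;p=np.array([w@u,w@n]);q=np.clip(p,[-HY,-HX],[HY,HX]);e=p-q;d=np.hypot(*e)
                if d<24:
                    con.add(nm);e=e/d;N=e[0]*u+e[1]*n
                    dv=np.zeros(2)
                    if last.get(nm) is not None and mu:
                        # material contact displacement, tangential part limited by mu
                        l=last[nm];cp=F+q[0]*u+q[1]*n;old=l[0]+q[0]*l[1]+q[1]*l[2];dm=cp-old;T=np.array([-N[1],N[0]]);tt=dm@T
                        dv=np.clip(tt,-mu*(24-d),mu*(24-d))*T
                    C=C+(24-d)*N+dv
                last[nm]=(F,u,n)
        ph=flap(L,u,n);f=np.array([np.sin(np.radians(ph)),np.cos(np.radians(ph))]);d=C-[0,-80];o=np.array([-f[1],f[0]])
        gap=(d@o-26.5) if 0<d@f<156 else np.hypot(d@o,d@f-156)-24
        w=C-R
        if v:print('L',L.round(),'b',round(b),'D',round(DD),'R',R.round(),'C',C.round(1),'u %.0f n %.0f'%(w@u,w@n),con,'phi',ph,'flapgap %.0f'%gap,'dh %.0f'%np.hypot(*d))
    return C
last={}
E
cat > p2.py <<'E'
from plan2 import *
W=[((-46,-43),0,99),((-38,-43),0,99),((4,-43),0,99),((0,-43),0,99),((2,-43),30,99),((18,-43),30,99),((18,-43),30,80),
((18,-43),15,80),((18,-43),0,82),((20,-43),-15,86),((22,-43),-30,92),((25,-42),-45,99),((34,-36),-55,99),((48,-30),-63,99),((62,-25),-70,99),((75,-20),-75,99),((90,-15),-80,99)]
for mu in(0,.3):
  for C in[(-103,-40),(-101,-42)][:1]:
    last.clear();run2(W,C,mu);print()
E
python3 p2.py
```

```text
L [-38. -43.] b 0 D 99 R [-137.  -43.] C [-103.  -40.] u 34 n 3 set() phi 5.0 flapgap 80 dh 110
L [  4. -43.] b 0 D 99 R [-95. -43.] C [-63.8 -40. ] u 31 n 3 {'R'} phi 60.5 flapgap 179 dh 75
L [  0. -43.] b 0 D 99 R [-99. -43.] C [-63.8 -40. ] u 35 n 3 set() phi 53.0 flapgap 172 dh 75
L [  2. -43.] b 30 D 99 R [-84. -92.] C [-63.8 -40. ] u 44 n 35 set() phi 60.5 flapgap 179 dh 75
L [ 18. -43.] b 30 D 99 R [-68. -92.] C [-63.8 -40. ] u 30 n 43 set() phi 86.5 flapgap 198 dh 75
L [ 18. -43.] b 30 D 80 R [-51. -83.] C [-63.8 -40. ] u 11 n 43 set() phi 86.5 flapgap 198 dh 75
L [ 18. -43.] b 15 D 80 R [-59. -64.] C [-67.3 -29.6] u 1 n 35 {'R'} phi 83.0 flapgap 200 dh 84
L [ 18. -43.] b 0 D 82 R [-64. -43.] C [-70.1  -8. ] u -6 n 35 {'R'} phi 80.5 flapgap 205 dh 100
L [ 20. -43.] b -15 D 86 R [-63. -21.] C [-70.4  15.6] u -16 n 33 {'R'} phi 81.5 flapgap 212 dh 119
L [ 22. -43.] b -30 D 92 R [-58.   3.] C [-76.7  31.7] u -31 n 15 {'R'} phi 83.5 flapgap 226 dh 136
L [ 25. -42.] b -45 D 99 R [-45.  28.] C [-80.3  34.5] u -30 n -20 {'R'} phi 86.5 flapgap 234 dh 140
L [ 34. -36.] b -55 D 99 R [-
[... 1384 characters left out ...]
 92 R [-58.   3.] C [-54.9  39.9] u -16 n 33 {'R'} phi 83.5 flapgap 210 dh 132
L [ 25. -42.] b -45 D 99 R [-45.  28.] C [-45.9  64.7] u -27 n 25 {'R'} phi 86.5 flapgap 219 dh 152
L [ 34. -36.] b -55 D 99 R [-23.  45.] C [-45.9  67.9] u -32 n -6 {'R'} phi 87.5 flapgap 222 dh 155
L [ 48. -30.] b -63 D 99 R [ 3. 58.] C [-45.9  67.9] u -31 n -39 set() phi 56.5 flapgap 122 dh 155
L [ 62. -25.] b -70 D 99 R [28. 68.] C [-45.9  67.9] u -25 n -70 set() phi 57.00000000000001 flapgap 123 dh 155
L [ 75. -20.] b -75 D 99 R [49. 76.] C [-45.9  67.9] u -17 n -94 set() phi 59.00000000000001 flapgap 124 dh 155
L [ 90. -15.] b -80 D 99 R [73. 82.] C [-45.9  67.9] u -6 n -119 set() phi 61.0 flapgap 125 dh 155
```

```bash
cat > p3.py <<'E'
from plan2 import *
def Lof(R,b,D): 
    b=np.radians(b);return tuple(np.array(R)+D*np.array([np.cos(b),np.sin(b)]))
b=-13
W=[(Lof((-114,-81),b,35),b,35),(Lof((-95,-10),b,35),b,35),(Lof((-99,-14),b,35),b,35),((-50,-43),-30,60),
((-38,-43),-33,68),((-22,-43),-36,78),((-5,-43),-40,88),((8,-43),-47,95),((20,-42),-55,99),((32,-38),-62,99),((48,-34),-70,99),((62,-30),-76,99),((80,-26),-80,99),((95,-24),-82,99),((102,-23),-82,99)]
for mu in(0,.3):
  for C in[(-103,-40),(-101,-38),(-105,-42)]:
    last.clear();run2(W,C,mu,v=1);print()
E
python3 p3.py | cut -c1-150
```

```text
L [-61. -18.] b -13 D 35 R [-95. -10.] C [-88.1  24.3] u -1 n 35 {'R'} phi 0.0 flapgap 62 dh 137
L [-65. -22.] b -13 D 35 R [-99. -14.] C [-88.1  24.3] u 2 n 40 set() phi 0.0 flapgap 62 dh 137
L [-50. -43.] b -30 D 60 R [-102.  -13.] C [-88.1  24.3] u -7 n 39 set() phi 0.0 flapgap 62 dh 137
L [-38. -43.] b -33 D 68 R [-95.  -6.] C [-85.8  29.3] u -11 n 35 {'R'} phi 11.5 flapgap 79 dh 139
L [-22. -43.] b -36 D 78 R [-85.   3.] C [-83.  40.] u -20 n 31 {'R'} phi 29.500000000000004 flapgap 105 dh 146
L [ -5. -43.] b -40 D 88 R [-72.  14.] C [-84.2  46.6] u -30 n 18 {'R'} phi 52.0 flapgap 125 dh 152
L [  8. -43.] b -47 D 95 R [-57.  26.] C [-84.2  46.7] u -33 n -6 {'R'} phi 71.5 flapgap 221 dh 152
L [ 20. -42.] b -55 D 99 R [-37.  39.] C [-84.2  46.7] u -33 n -34 set() phi 83.5 flapgap 239 dh 152
L [ 32. -38.] b -62 D 99 R [-14.  49.] C [-84.2  46.7] u -30 n -63 set() phi 87.5 flapgap 244 dh 152
L [ 48. -34.] b -70 D 99 R [14. 59.] C [-84.2  46.7] u -22 n -97 set() phi 63.0 flapgap 206 dh 152
L [ 62. -30.] b -76 D 99 R [38. 66.] C [-84.2  46.7] u -11 n -123 set() phi 60.5 flapgap 202 dh 
[... 6680 characters left out ...]
.] b -55 D 99 R [-37.  39.] C [-58.2  64.4] u -33 n -3 {'R'} phi 83.5 flapgap 224 dh 156
L [ 32. -38.] b -62 D 99 R [-14.  49.] C [-58.2  64.4] u -34 n -32 set() phi 87.5 flapgap 231 dh 156
L [ 48. -34.] b -70 D 99 R [14. 59.] C [-58.2  64.4] u -30 n -66 set() phi 63.0 flapgap 129 dh 156
L [ 62. -30.] b -76 D 99 R [38. 66.] C [-58.2  64.4] u -22 n -94 set() phi 60.5 flapgap 128 dh 156
L [ 80. -26.] b -80 D 99 R [63. 71.] C [-58.2  64.4] u -14 n -120 set() phi 63.50000000000001 flapgap 129 dh 156
L [ 95. -24.] b -82 D 99 R [81. 74.] C [-58.2  64.4] u -10 n -139 set() phi 66.0 flapgap 129 dh 156
L [102. -23.] b -82 D 99 R [88. 75.] C [-58.2  64.4] u -10 n -146 set() phi 67.0 flapgap 129 dh 156
```

```bash
cat > p4.py <<'E'
from plan2 import *
def wp(C,b,D,uo=0,nd=34.5):
    B=np.radians(b);u=np.array([np.cos(B),np.sin(B)]);n=np.array([-np.sin(B),np.cos(B)])
    R=np.array(C)-nd*n-uo*u;return (tuple(R+D*u),b,D)
W=[wp((-103,-40),-50,41,2,42),wp((-103,-40),-50,41,2),wp((-75,-17),-50,41,2),wp((-52,3),-50,41,1),wp((-42,12),-50,50,1),wp((-28,23),-52,62,0),wp((-14,34),-54,74,0),wp((0,44),-57,84,-1),wp((18,53),-60,93,-2),wp((36,62),-64,99,-2),wp((54,69),-68,99,-3),wp((72,75),-72,99,-3),wp((90,80),-75,99,-3),wp((104,84),-75,99,-3)]
if __name__=='__main__':
 for mu in(0,.3):
  for C in[(-103,-40),(-101,-42),(-105,-38)]:
    last.clear();run2(W,C,mu,v=1);print()
E
python3 p4.py | cut -c1-150
```

```text
L [-104.  -92.] b -50 D 41 R [-131.  -61.] C [-102.6  -39.7] u 2 n 35 {'R'} phi 0.0 flapgap 76 dh 110
L [-76. -69.] b -50 D 41 R [-103.  -38.] C [-74.9 -16.4] u 2 n 35 {'R'} phi 0.0 flapgap 48 dh 98
L [-53. -50.] b -50 D 41 R [-79. -18.] C [-51.5   3.2] u 1 n 35 {'R'} phi 0.0 flapgap 25 dh 98
L [-37. -48.] b -50 D 50 R [-69.  -9.] C [-41.2  11.8] u 2 n 35 {'R'} phi 8.0 flapgap 27 dh 101
L [-17. -47.] b -52 D 62 R [-55.   2.] C [-27.4  23. ] u 0 n 35 {'R'} phi 29.999999999999996 flapgap 49 dh 107
L [  2. -46.] b -54 D 74 R [-42.  14.] C [-13.2  33.7] u 1 n 35 {'R'} phi 59.5 flapgap 78 dh 114
L [ 17. -46.] b -57 D 84 R [-28.  24.] C [ 1.  43.4] u -0 n 35 {'R'} phi 86.0 flapgap 97 dh 123
L [ 36. -47.] b -60 D 93 R [-11.  34.] C [18.1 53.9] u -3 n 35 {'R'} phi 999 flapgap -162 dh 135
L [ 49. -44.] b -64 D 99 R [ 6. 45.] C [35.9 63.4] u -3 n 35 {'R'} phi 999 flapgap 200 dh 148
L [ 60. -38.] b -68 D 99 R [23. 53.] C [53.6 71.3] u -5 n 35 {'R'} phi 64.0 flapgap 86 dh 160
L [ 71. -33.] b -72 D 99 R [40. 61.] C [71.6 77.8] u -6 n 35 {'R'} phi 64.0 flapgap 84 dh 173
L [ 83. -27.] b -75 D 99 R 
[... 5792 characters left out ...]
35 {'R'} phi 59.5 flapgap 81 dh 117
L [ 17. -46.] b -57 D 84 R [-28.  24.] C [-1.1 46.6] u -4 n 35 {'R'} phi 86.0 flapgap 100 dh 127
L [ 36. -47.] b -60 D 93 R [-11.  34.] C [16.9 55.9] u -5 n 35 {'R'} phi 999 flapgap -163 dh 137
L [ 49. -44.] b -64 D 99 R [ 6. 45.] C [34.4 66.4] u -7 n 35 {'R'} phi 999 flapgap 201 dh 150
L [ 60. -38.] b -68 D 99 R [23. 53.] C [52.4 74.1] u -8 n 35 {'R'} phi 64.0 flapgap 89 dh 163
L [ 71. -33.] b -72 D 99 R [40. 61.] C [70.2 81.8] u -10 n 35 {'R'} phi 64.0 flapgap 88 dh 176
L [ 83. -27.] b -75 D 99 R [57. 68.] C [88. 88.] u -11 n 35 {'R'} phi 64.5 flapgap 87 dh 190
L [ 97. -23.] b -75 D 99 R [71. 72.] C [102.  92.] u -11 n 35 {'R'} phi 66.0 flapgap 92 dh 200
```

```bash
cat > rows.py <<'E'
import json,sys
from h import *
from scipy.spatial.transform import Rotation as Ro
T=np.array([.5113,.0228]);TH=np.radians(98.8)
RP=np.array([[np.cos(TH),-np.sin(TH)],[np.sin(TH),np.cos(TH)]])
def pw(x,r): return T+RP@np.array([x,-r])/1000
def wpn(p): 
    q=RP.T@(np.array(p)[:2]-T)*1000;return np.array([q[0],-q[1]])
def beta(R): # tool y dir in (x,r)
    y=RP.T@R[:2,1];return np.degrees(np.arctan2(-y[1],y[0]))
def rows(targets,start=None):
    """targets: (x,r,z_m,beta,D,nrows)"""
    s=manip.state()
    if start is None:
        p=np.array(s['ee_pos']);q=s['orientation'];R=Ro.from_quat([q[1],q[2],q[3],q[0]]).as_matrix()
    else: p,R=start
    q0=wpn(p);b0=beta(R);x0=np.array([*q0,p[2]*1000,b0,targets[0][4]])
    rot=[];sl=[];gr=[]
    for t in targets:
        x1=np.array([t[0],t[1],t[2]*1000,t[3],t[4]]);N=t[5]
        for k in range(1,N+1):
            x=x0+(x1-x0)*k/N
            xy=pw(x[0],x[1]);tp=np.array([*xy,x[2]/1000])
            ay=np.radians(98.8-x[3]);y=np.array([np.cos(ay),np.sin(ay),0]);z=np.array([0,0,-1.]);Rt=np.stack([np.cross(y,z),y,z],1)
            d=np.round(R.T@(tp-p)*100,2);w=np.round(np.degrees(Ro.from_matrix(R.T@Rt).as_rotvec()),1)
            p=p+R@d/100;R=R@Ro.from_rotvec(np.radians(w)).as_matrix()
            rot.append((w+0).tolist());sl.append((d+0).tolist());gr.append(round(float(np.clip(2*(x[4]-14.5)/85-1,-1,1)),2))
            m=max(abs(w));l=np.linalg.norm(d)
            if m>10.5 or l>6: print('BIG',w,d)
        x0=x1
    print('rows',len(rot));print(json.dumps({"delta_rot":rot,"slide":sl,"gripper":gr}))
    return p,R
def where():
    s=manip.state();q=s['orientation'];R=Ro.from_quat([q[1],q[2],q[3],q[0]]).as_matrix();p=s['ee_pos']
    m=wpn(p);b=beta(R);u=np.array([np.cos(np.radians(b)),np.sin(np.radians(b))]);D=s['opening']*1000+14.5
    print('t %.2f'%s['time_s'],'TCP',m.round(1),'z %.4f'%p[2],'b %.1f'%b,'D %.1f'%D,'L',(m+u*D/2).round(1),'R',(m-u*D/2).round(1),'F',np.round(s['wrist_force'],1),'tilt %.2f'%np.degrees(np.arccos(-R[2,2])))
E
cat > p5.py <<'E'
from plan2 import *
from p4 import wp
W=[wp((-103,-40),-50,41,2,42),wp((-103,-40),-50,41,2),wp((-75,-18),-50,41,2),wp((-52,1),-50,41,1),wp((-42,9),-50,50,1),wp((-28,20),-52,60,0),wp((-14,30),-54,69,0),wp((0,40),-57,73,-1),wp((18,49),-60,76,-1),wp((36,58),-64,83,-2),wp((54,66),-68,89,-3),wp((72,73),-72,95,-3),wp((90,79),-75,99,-3),wp((104,83),-75,99,-3)]
def tcp(w): L,b,D=w;B=np.radians(b);return np.array(L)-D/2*np.array([np.cos(B),np.sin(B)])
if __name__=='__main__':
 for C in[(-103,-40),(-101,-42),(-105,-38)]:
    last.clear();run2(W,C,.3,v=1);print()
E
python3 p5.py|cut -c1-140|head -14; python3 - <<'E'
from rows import *;import p5
where()
t=p5.tcp(p5.W[0]);print(t)
rows([(t[0],t[1],.15,-50,41,14)])
E
```

```text
L [-104.  -92.] b -50 D 41 R [-131.  -61.] C [-102.6  -39.7] u 2 n 35 {'R'} phi 0.0 flapgap 76 dh 110
L [-76. -70.] b -50 D 41 R [-103.  -39.] C [-74.6 -17.7] u 2 n 35 {'R'} phi 0.0 flapgap 48 dh 97
L [-53. -52.] b -50 D 41 R [-79. -20.] C [-51.    0.6] u 2 n 35 {'R'} phi 0.0 flapgap 24 dh 95
L [-37. -51.] b -50 D 50 R [-69. -12.] C [-41.    8.6] u 2 n 35 {'R'} phi 5.5 flapgap 23 dh 98
L [-18. -49.] b -52 D 60 R [-55.  -1.] C [-26.9  19.4] u 1 n 35 {'R'} phi 28.0 flapgap 44 dh 103
L [ -1. -46.] b -54 D 69 R [-42.  10.] C [-13.4  30. ] u 0 n 35 {'R'} phi 55.5 flapgap 72 dh 111
L [ 11. -41.] b -57 D 73 R [-28.  20.] C [ 0.5 40.2] u -1 n 35 {'R'} phi 76.0 flapgap 90 dh 120
L [ 27. -35.] b -60 D 76 R [-11.  31.] C [17.8 50.3] u -2 n 35 {'R'} phi 81.0 flapgap 99 dh 131
L [ 42. -34.] b -64 D 83 R [ 6. 41.] C [35.6 59.9] u -4 n 35 {'R'} phi 88.0 flapgap 112 dh 144
L [ 56. -32.] b -68 D 89 R [23. 50.] C [53.5 68.5] u -6 n 35 {'R'} phi 59.00000000000001 flapgap 73 dh 158
L [ 69. -31.] b -72 D 95 R [40. 59.] C [71.2 77.2] u -7 n 35 {'R'} phi 62.50000000000001 flapgap 80 dh 173
L [ 83. -28.] b 
[... 914 characters left out ...]
.58]
rows 14
{"delta_rot": [[-0.1, 0.0, -15.5], [0.0, 0.0, -15.5], [0.0, 0.0, -15.5], [0.0, 0.0, -15.5], [0.0, 0.0, -15.5], [0.0, 0.0, -15.5], [0.0, 0.0, -15.5], [0.0, 0.0, -15.5], [0.0, 0.0, -15.5], [0.0, 0.0, -15.4], [0.0, 0.0, -15.5], [0.0, 0.0, -15.5], [0.0, 0.0, -15.5], [0.0, 0.0, -15.5]], "slide": [[2.69, -2.17, 0.58], [3.16, -1.37, 0.57], [3.42, -0.47, 0.58], [3.42, 0.45, 0.58], [3.18, 1.36, 0.57], [2.7, 2.15, 0.58], [2.02, 2.79, 0.57], [1.2, 3.24, 0.58], [0.3, 3.44, 0.58], [-0.63, 3.39, 0.57], [-1.51, 3.1, 0.58], [-2.29, 2.58, 0.57], [-2.9, 1.88, 0.58], [-3.29, 1.04, 0.58]], "gripper": [-0.38, -0.38, -0.38, -0.38, -0.38, -0.38, -0.38, -0.38, -0.38, -0.38, -0.38, -0.38, -0.38, -0.38]}
```

```bash
sed -i "s/'L',(m+u\*D\/2).round(1),'R',(m-u\*D\/2).round(1)/'L',(m-u*D\/2).round(1),'R',(m+u*D\/2).round(1)/" rows.py; python3 - <<'E'
from rows import *;import p5
t=p5.tcp(p5.W[0])
rows([(t[0],t[1],.20,130,41,13)])
E
```

```text
rows 13
{"delta_rot": [[-0.1, 0.0, -2.8], [0.0, 0.0, -2.9], [0.0, 0.0, -2.8], [0.0, 0.0, -2.9], [0.0, 0.0, -2.8], [0.0, 0.0, -2.8], [0.0, 0.0, -2.9], [0.0, 0.0, -2.8], [0.0, 0.0, -2.9], [0.0, 0.0, -2.8], [0.0, 0.0, -2.8], [0.0, 0.0, -2.9], [0.0, 0.0, -2.8]], "slide": [[2.89, -2.33, 0.24], [3.01, -2.19, 0.23], [3.11, -2.04, 0.24], [3.2, -1.88, 0.23], [3.3, -1.72, 0.24], [3.37, -1.55, 0.23], [3.45, -1.39, 0.24], [3.52, -1.21, 0.23], [3.57, -1.04, 0.24], [3.61, -0.85, 0.23], [3.66, -0.68, 0.24], [3.68, -0.5, 0.23], [3.7, -0.31, 0.24]], "gripper": [-0.38, -0.38, -0.38, -0.38, -0.38, -0.38, -0.38, -0.38, -0.38, -0.38, -0.38, -0.38, -0.38]}
```

step_arm(delta_rot=[[0, 0, -2.8], [0, 0, -2.9], [0, 0, -2.8], [0, 0, -2.9], [0, 0, -2.8], [0, 0, -2.8], [0, 0, -2.9], [0, 0, -2.8], [0, 0, -2.9], [0, 0, -2.8], [0, 0, -2.8], [0, 0, -2.9], [0, 0, -2.8], [0, 0, 0], [0, 0, 0]], slide=[[2.89, -2.33, 0.24], [3.01, -2.19, 0.23], [3.11, -2.04, 0.24], [3.2, -1.88, 0.23], [3.3, -1.72, 0.24], [3.37, -1.55, 0.23], [3.45, -1.39, 0.24], [3.52, -1.21, 0.23], [3.57, -1.04, 0.24], [3.61, -0.85, 0.23], [3.66, -0.68, 0.24], [3.68, -0.5, 0.23], [3.7, -0.31, 0.24], [0, 0, 0], [0, 0, 0]], gripper=[-0.38, -0.38, -0.38, -0.38, -0.38, -0.38, -0.38, -0.38, -0.38, -0.38, -0.38, -0.38, -0.38, -0.38, -0.38])

```text
time_s: 1.98
ee_pos: [0.4497, -0.112, 0.2004]
orientation: [-0.0, 0.871, 0.491, -0.0]
wrist_force: [-0.4, 1.0, -0.7]
opening: 0.0266
```

```bash
python3 - <<'E'
from rows import *;import p5
where();print(manip.state()['qpos'].round(2))
c=cam('side');cv2.imwrite('pics/side1.png',c['pixels'][:,:,::-1])
t=p5.tcp(p5.W[0])
rows([(t[0],t[1],.004,130,41,6)])
E
```

```text
t 1.98 TCP [-123.8  -81.5] z 0.2004 b 130.0 D 41.1 L [-110.6  -97.2] R [-137.   -65.7] F [-0.4  1.  -0.7] tilt 0.05
[-0.42  0.11 -0.29  1.17 -0.    1.7 ]
rows 6
{"delta_rot": [[0.0, 0.0, 0.0], [0.0, 0.0, 0.0], [0.0, 0.0, 0.0], [0.0, 0.0, 0.0], [0.0, 0.0, -0.1], [0.0, 0.0, 0.0]], "slide": [[0.02, 0.0, 3.28], [0.01, -0.01, 3.27], [0.02, 0.0, 3.28], [0.02, 0.0, 3.27], [0.02, -0.01, 3.28], [0.01, 0.0, 3.27]], "gripper": [-0.38, -0.38, -0.38, -0.38, -0.38, -0.38]}
```

View pics/side1.png

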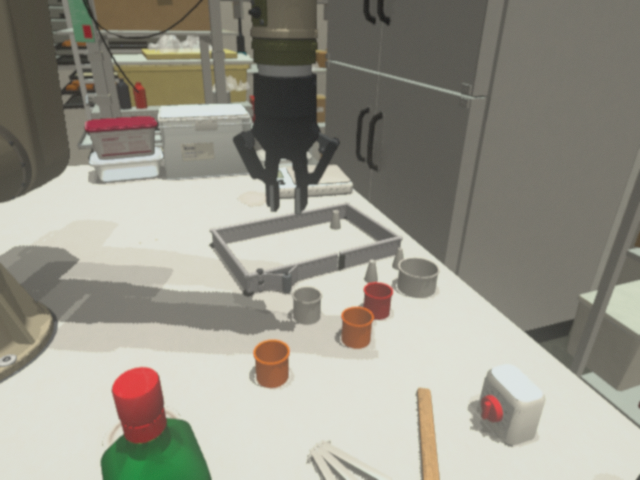

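```bash
python3 - <<'E'
from rows import *;from fit import cloud
c=cam('side');c={k:np.array(v) for k,v in c.items()}
im=c['pixels'][60:220,220:360,::-1];cv2.imwrite('pics/side1z.png',cv2.convertScaleAbs(cv2.resize(im,None,fx=3.7,fy=3.7,interpolation=cv2.INTER_CUBIC),alpha=1.8))
P=cloud(c);d=c['range_z']
s=manip.state();q=s['orientation'];R=Ro.from_quat([q[1],q[2],q[3],q[0]]).as_matrix();L=(P-s['ee_pos'])@R*1000
m=(abs(L[...,0])<80)&(abs(L[...,1])<90)&(L[...,2]>-150)&(L[...,2]<20)&(c['range_z']>0)
for z in range(-120,10,8):
    k=m&(L[...,2]>=z)&(L[...,2]<z+8)
    if k.sum(): print(z,k.sum(),'x',L[k][:,0].min().round(),L[k][:,0].max().round(),'y',L[k][:,1].min().round(),L[k][:,1].max().round())
E
```

```text
-120 451 x -14.0 6.0 y -41.0 40.0
-112 527 x -23.0 6.0 y -51.0 49.0
-104 691 x -22.0 13.0 y -65.0 64.0
-96 593 x -21.0 11.0 y -65.0 65.0
-88 461 x -19.0 11.0 y -63.0 62.0
-80 411 x -19.0 14.0 y -59.0 58.0
-72 368 x -19.0 17.0 y -55.0 54.0
-64 355 x -16.0 13.0 y -51.0 50.0
-56 363 x -16.0 14.0 y -48.0 46.0
-48 196 x -15.0 10.0 y -44.0 42.0
-40 150 x -13.0 8.0 y -28.0 27.0
-32 159 x -13.0 11.0 y -28.0 26.0
-24 150 x -12.0 12.0 y -27.0 26.0
-16 143 x -12.0 12.0 y -27.0 26.0
-8 74 x -12.0 11.0 y -26.0 19.0
```

View pics/side1z.png

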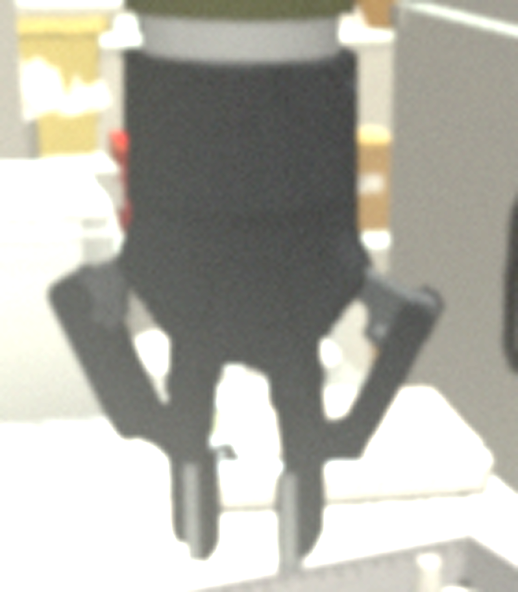

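step_arm(delta_rot=[[0, 0, 0], [0, 0, 0], [0, 0, 0], [0, 0, 0], [0, 0, 0], [0, 0, 0]], slide=[[0.02, 0, 3.2], [0.01, 0, 3.2], [0.02, 0, 3.2], [0.02, 0, 3.2], [0.02, 0, 3.3], [0, 0, 3.3]], gripper=[-0.38, -0.38, -0.38, -0.38, -0.38, -0.38])

```text
time_s: 2.82
ee_pos: [0.4504, -0.1124, 0.0059]
orientation: [0.0, 0.872, 0.49, 0.0]
wrist_force: [-0.3, 0.2, -0.1]
opening: 0.0263
```

```bash
cat > look.py <<'E'
from rows import *;from fit import cloud,circ
import sys
def look(tag,g=None):
    where();out=[]
    for n in('top','side'):
        c=cam(n);c={k:np.array(v) for k,v in c.items()};P=cloud(c)
        cv2.imwrite(f'pics/{n}{tag}.png',c['pixels'][:,:,::-1])
        if g is not None:
            gw=pw(*g)
            # exclude dark gripper: require bright pixels & height<46mm
            m=(np.hypot(P[...,0]-gw[0],P[...,1]-gw[1])<.034)&(P[...,2]>.016)&(P[...,2]<.05)&(c['pixels'].max(-1)>60)
            p=P[m][:,:2]
            if len(p)>20:
                f,e=circ(p);print(n,len(p),'C',wpn(f[:2]).round(1),'r %.1f'%(f[2]*1000),'res %.2f'%(e*1000))
E
python3 - <<'E'
from look import *;import p5
look('2',(-103,-40))
W=p5.W;cur=[]
for w,N in zip(W[1:4],(2,5,5)):
    t=p5.tcp(w);cur.append((t[0],t[1],.006,130,41,N))
rows(cur)
E
```

```text
t 2.83 TCP [-124.3  -80.9] z 0.0059 b 130.2 D 40.8 L [-111.1  -96.4] R [-137.4  -65.3] F [-0.3  0.2 -0.1] tilt 0.05
top 90 C [-103.9  -39.6] r 22.3 res 0.77
side 186 C [-102.1  -40.5] r 21.7 res 0.68
rows 12
{"delta_rot": [[-0.3, 0.1, -0.1], [0.0, 0.0, 0.0], [0.0, 0.0, 0.0], [0.0, 0.0, 0.0], [0.0, 0.0, 0.0], [0.0, 0.0, 0.0], [0.0, 0.0, 0.0], [0.0, 0.0, 0.0], [0.0, 0.0, 0.0], [0.0, 0.0, 0.0], [0.0, 0.0, 0.0], [0.0, 0.0, 0.0]], "slide": [[0.42, 0.12, -0.1], [0.42, 0.11, -0.1], [0.71, -0.02, 0.0], [0.72, -0.02, 0.0], [0.71, -0.03, 0.0], [0.71, -0.02, 0.0], [0.71, -0.03, 0.0], [0.6, -0.02, 0.0], [0.59, -0.03, 0.0], [0.6, -0.02, 0.0], [0.6, -0.03, 0.0], [0.59, -0.02, 0.0]], "gripper": [-0.38, -0.38, -0.38, -0.38, -0.38, -0.38, -0.38, -0.38, -0.38, -0.38, -0.38, -0.38]}
```

View pics/side2.png

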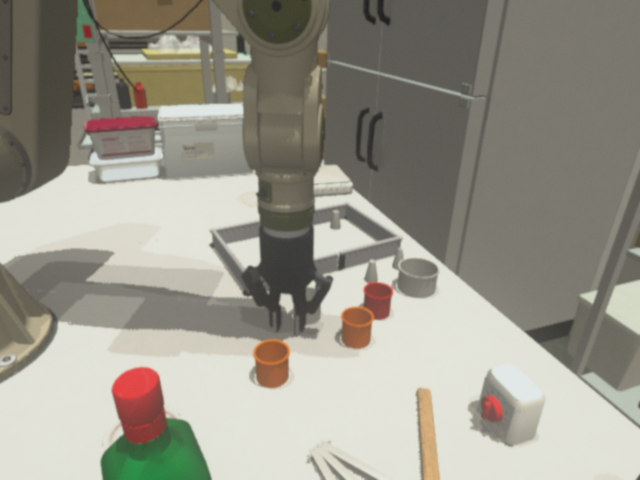

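View pics/top2.png

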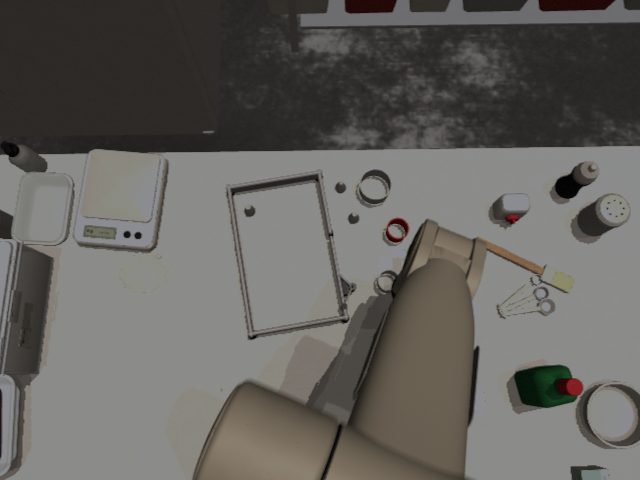

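The side view shows the gripper down at (290,315), behind the cutter. The top view still shows the cutter's rim at (386,283), which agrees with the first fit. Starting the diagonal push.

step_arm(delta_rot=[[0, 0, 0], [0, 0, 0], [0, 0, 0], [0, 0, 0], [0, 0, 0], [0, 0, 0], [0, 0, 0], [0, 0, 0], [0, 0, 0], [0, 0, 0], [0, 0, 0], [0, 0, 0]], slide=[[0.42, 0.12, 0], [0.42, 0.11, 0], [0.71, -0.02, 0], [0.72, -0.02, 0], [0.71, -0.03, 0], [0.71, -0.02, 0], [0.71, -0.03, 0], [0.6, -0.02, 0], [0.6, -0.03, 0], [0.6, -0.02, 0], [0.6, -0.03, 0], [0.6, -0.02, 0]], gripper=[-0.38, -0.38, -0.38, -0.38, -0.38, -0.38, -0.38, -0.38, -0.38, -0.38, -0.38, -0.38])

```text
time_s: 4.42
ee_pos: [0.489, -0.0475, 0.0066]
orientation: [0.0, 0.871, 0.491, -0.0]
wrist_force: [-0.6, -1.4, 0.9]
opening: 0.0262
```

```bash
python3 - <<'E'
from look import *;import p5
look('3',(-50,1))
W=p5.W;cur=[]
for w,N in zip(W[4:8],(3,4,4,4)):
    t=p5.tcp(w);cur.append((t[0],t[1],.006,w[1]+180,w[2],N))
rows(cur)
for n in('top','side'):
    im=cv2.imread(f'pics/{n}3.png');im=im[160:345,220:460] if n=='top' else im[195:335,200:420]
    cv2.imwrite(f'pics/{n}3z.png',cv2.convertScaleAbs(cv2.resize(im,None,fx=3.2,fy=3.2,interpolation=cv2.INTER_CUBIC),alpha=1.5))
E
```

```text
t 4.42 TCP [-66.1 -32.8] z 0.0066 b 130.0 D 40.7 L [-53.  -48.4] R [-79.2 -17.3] F [-0.6 -1.4  0.9] tilt 0.00
top 42 C [-52.3   3. ] r 22.2 res 0.82
side 225 C [-50.    2.4] r 21.8 res 1.16
rows 15
{"delta_rot": [[0.0, 0.0, 0.0], [0.0, 0.0, 0.0], [0.0, 0.0, 0.0], [0.0, 0.0, -0.5], [0.0, 0.0, -0.5], [0.0, 0.0, -0.5], [0.0, 0.0, -0.5], [0.0, 0.0, -0.5], [0.0, 0.0, -0.5], [0.0, 0.0, -0.5], [0.0, 0.0, -0.5], [0.0, 0.0, -0.7], [0.0, 0.0, -0.8], [0.0, 0.0, -0.7], [0.0, 0.0, -0.8]], "slide": [[0.35, -0.25, 0.02], [0.36, -0.25, 0.03], [0.35, -0.25, 0.02], [0.42, -0.14, 0.0], [0.42, -0.13, 0.0], [0.42, -0.12, 0.0], [0.42, -0.13, 0.0], [0.4, -0.1, 0.0], [0.4, -0.09, 0.0], [0.41, -0.1, 0.0], [0.4, -0.09, 0.0], [0.38, -0.03, 0.0], [0.38, -0.03, 0.0], [0.39, -0.02, 0.0], [0.38, -0.01, 0.0]], "gripper": [-0.16, -0.16, -0.16, -0.11, -0.05, 0.01, 0.07, 0.12, 0.18, 0.23, 0.28, 0.31, 0.33, 0.35, 0.38]}
```

View pics/top3z.png

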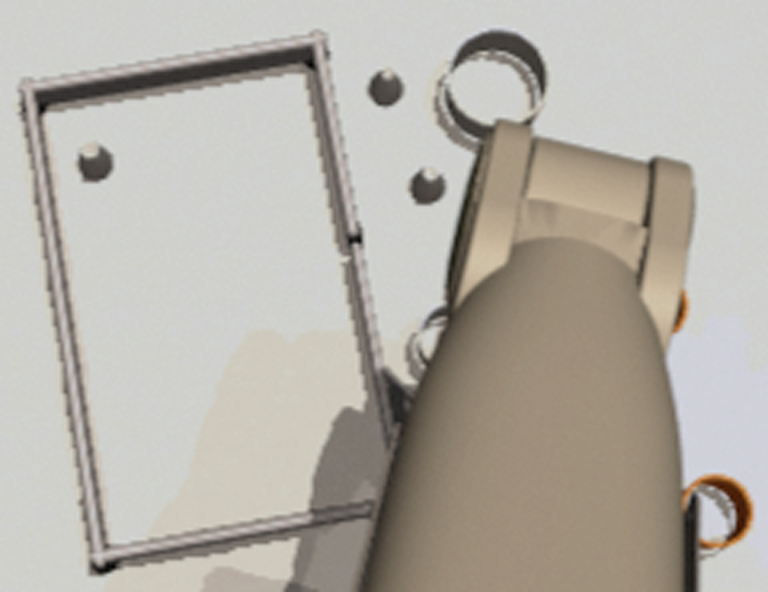

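View pics/side3z.png

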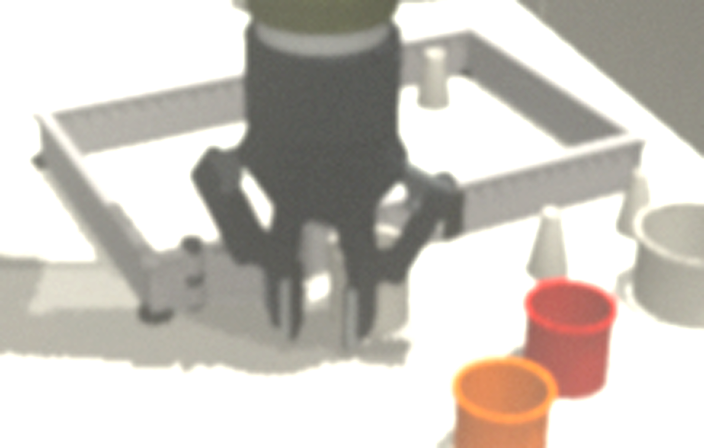

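The cutter tracks the plan at about (-51, +3), standing upright ahead of the right finger. Next stage: the left finger meets the roller and opens the flap.

step_arm(delta_rot=[[0, 0, 0], [0, 0, 0], [0, 0, 0], [0, 0, -0.5], [0, 0, -0.5], [0, 0, -0.5], [0, 0, -0.5], [0, 0, -0.5], [0, 0, -0.5], [0, 0, -0.5], [0, 0, -0.5]], slide=[[0.35, -0.25, 0], [0.36, -0.25, 0], [0.35, -0.25, 0], [0.42, -0.14, 0], [0.42, -0.13, 0], [0.42, -0.12, 0], [0.42, -0.13, 0], [0.4, -0.1, 0], [0.4, -0.09, 0], [0.41, -0.1, 0], [0.4, -0.09, 0]], gripper=[-0.31, -0.23, -0.16, -0.11, -0.05, 0.01, 0.07, 0.12, 0.18, 0.23, 0.28])

```text
time_s: 5.9
ee_pos: [0.4966, -0.0019, 0.0068]
orientation: [0.0, 0.854, 0.521, -0.0]
wrist_force: [-1.4, -2.8, -1.2]
opening: 0.0548
```

```bash
python3 - <<'E'
from look import *;import p5
look('4',(-13,31))
W=p5.W;cur=[]
for w,N in zip(W[7:10],(4,5,5)):
    t=p5.tcp(w);cur.append((t[0],t[1],.006,w[1]+180,w[2],N))
rows(cur)
for n in('top','side'):
    im=cv2.imread(f'pics/{n}4.png');im=im[160:345,220:460] if n=='top' else im[195:335,200:420]
    cv2.imwrite(f'pics/{n}4z.png',cv2.convertScaleAbs(cv2.resize(im,None,fx=3.2,fy=3.2,interpolation=cv2.INTER_CUBIC),alpha=1.5))
E
```

```text
t 5.90 TCP [-22.1 -18.3] z 0.0068 b 126.0 D 69.3 L [ -1.8 -46.3] R [-42.5   9.7] F [-1.4 -2.8 -1.2] tilt 0.05
side 238 C [-14.  29.] r 22.0 res 1.05
rows 14
{"delta_rot": [[0.0, 0.0, -0.7], [0.0, 0.0, -0.8], [0.0, 0.0, -0.7], [0.0, 0.0, -0.8], [0.0, 0.0, -0.6], [0.0, 0.0, -0.6], [0.0, 0.0, -0.6], [0.0, 0.0, -0.6], [0.0, 0.0, -0.6], [0.0, 0.0, -0.8], [0.0, 0.0, -0.8], [0.0, 0.0, -0.8], [0.0, 0.0, -0.8], [0.0, 0.0, -0.8]], "slide": [[0.39, -0.03, 0.02], [0.38, -0.03, 0.02], [0.39, -0.02, 0.02], [0.39, -0.02, 0.02], [0.36, -0.04, 0.0], [0.36, -0.03, 0.0], [0.36, -0.04, 0.0], [0.36, -0.02, 0.0], [0.36, -0.02, 0.0], [0.34, -0.07, 0.0], [0.35, -0.06, 0.0], [0.34, -0.05, 0.0], [0.35, -0.05, 0.0], [0.34, -0.05, 0.0]], "gripper": [0.38, 0.38, 0.38, 0.38, 0.39, 0.4, 0.42, 0.43, 0.45, 0.48, 0.51, 0.55, 0.58, 0.61]}
```

View pics/top4z.png

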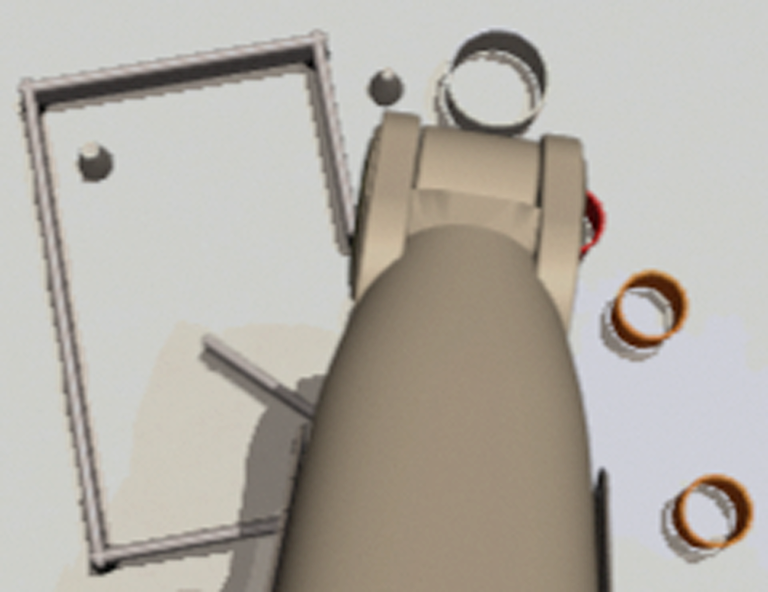

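View pics/side4z.png

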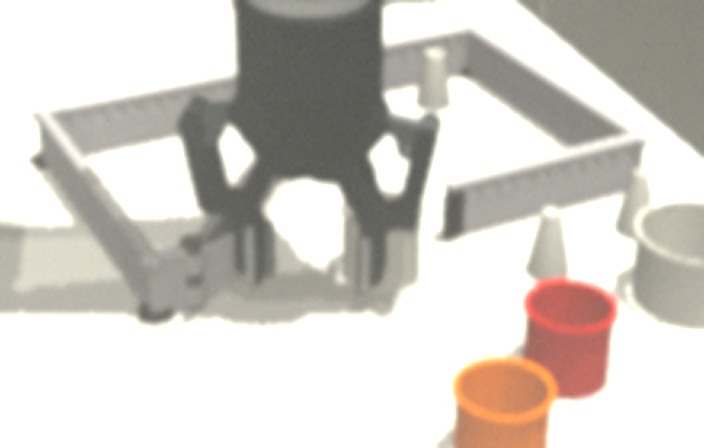

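The flap stands at about 57°, with its tip at zoom (207,342). The cutter is just before the gateway at (-14, 29). This matches the plan, so I'll push through.

step_arm(delta_rot=[[0, 0, -0.7], [0, 0, -0.8], [0, 0, -0.7], [0, 0, -0.8], [0, 0, -0.6], [0, 0, -0.6], [0, 0, -0.6], [0, 0, -0.6], [0, 0, -0.6]], slide=[[0.39, -0.03, 0.02], [0.38, -0.03, 0.02], [0.39, -0.02, 0], [0.39, -0.02, 0], [0.36, -0.04, 0], [0.36, -0.03, 0], [0.36, -0.04, 0], [0.36, -0.02, 0], [0.36, -0.02, 0]], gripper=[0.33, 0.35, 0.36, 0.38, 0.39, 0.4, 0.42, 0.43, 0.45])

```text
time_s: 7.12
ee_pos: [0.5082, 0.0301, 0.0063]
orientation: [0.0, 0.825, 0.565, 0.0]
wrist_force: [2.8, -1.4, -0.7]
opening: 0.0625
```

```bash
python3 - <<'E'
from look import *;import p5
look('5',(18,50))
W=p5.W;cur=[]
for w,N in zip(W[9:11],(5,5)):
    t=p5.tcp(w);cur.append((t[0],t[1],.006,w[1]+180,w[2],N))
rows(cur)
for n in('top','side'):
    im=cv2.imread(f'pics/{n}5.png');im=im[160:345,220:460] if n=='top' else im[195:335,200:420]
    cv2.imwrite(f'pics/{n}5z.png',cv2.convertScaleAbs(cv2.resize(im,None,fx=3.2,fy=3.2,interpolation=cv2.INTER_CUBIC),alpha=1.5))
E
```

```text
t 7.12 TCP [ 7.7 -2. ] z 0.0063 b 120.0 D 77.0 L [ 26.9 -35.3] R [-11.6  31.4] F [ 2.8 -1.4 -0.7] tilt 0.03
side 249 C [16.5 51.6] r 22.5 res 1.03
rows 10
{"delta_rot": [[0.0, 0.0, -0.8], [0.0, 0.0, -0.8], [0.0, 0.0, -0.8], [0.0, 0.0, -0.8], [0.0, 0.0, -0.8], [0.0, 0.0, -0.8], [0.0, 0.0, -0.8], [0.0, 0.0, -0.8], [0.0, 0.0, -0.8], [0.0, 0.0, -0.8]], "slide": [[0.34, -0.06, 0.01], [0.34, -0.06, 0.0], [0.34, -0.06, 0.01], [0.35, -0.04, 0.0], [0.34, -0.05, 0.01], [0.33, -0.04, 0.0], [0.33, -0.04, 0.0], [0.33, -0.03, 0.0], [0.33, -0.03, 0.0], [0.33, -0.03, 0.0]], "gripper": [0.61, 0.61, 0.61, 0.61, 0.61, 0.64, 0.67, 0.7, 0.72, 0.75]}
```

View pics/top5z.png

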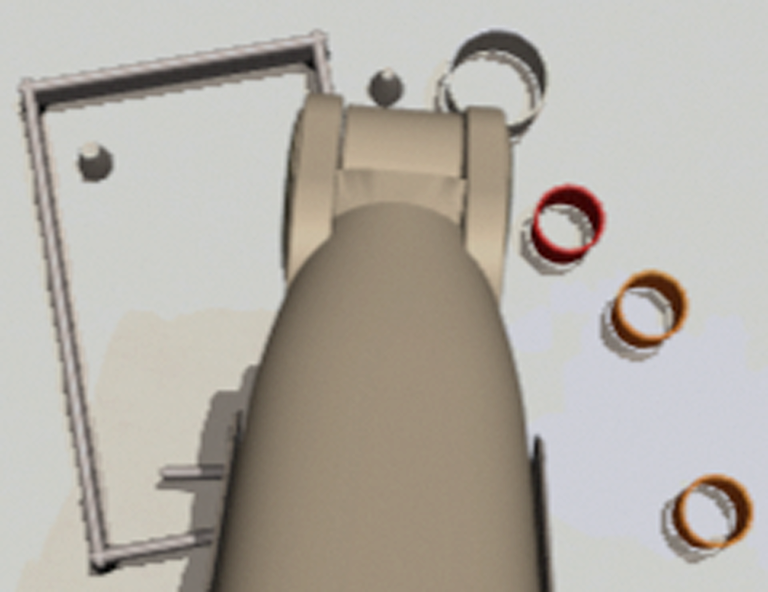

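View pics/side5z.png

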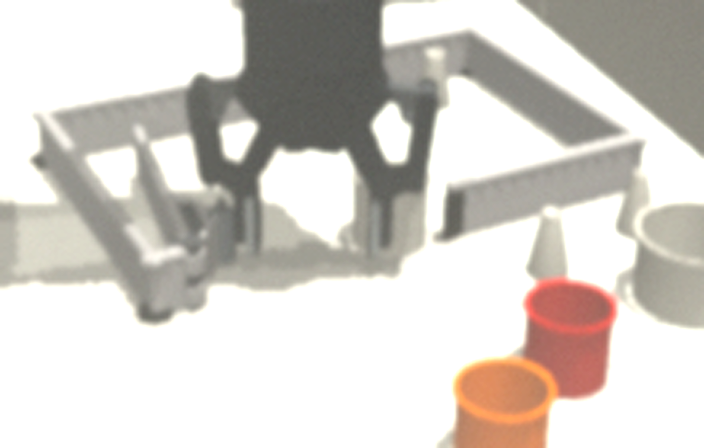

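The flap is at about 82°, and the cutter is crossing the gateway at (16.5, 51.6), clear of the right post. The left finger is about to pass the roller, so I'll keep the opening slightly narrower.

step_arm(delta_rot=[[0, 0, -0.8], [0, 0, -0.8], [0, 0, -0.8], [0, 0, -0.8], [0, 0, -0.8], [0, 0, -0.8], [0, 0, -0.8], [0, 0, -0.8], [0, 0, -0.8], [0, 0, -0.8]], slide=[[0.34, -0.05, 0], [0.34, -0.05, 0], [0.34, -0.05, 0], [0.35, -0.05, 0], [0.34, -0.05, 0], [0.33, -0.05, 0], [0.33, -0.05, 0], [0.33, -0.05, 0], [0.33, -0.05, 0], [0.33, -0.05, 0]], gripper=[0.45, 0.46, 0.48, 0.5, 0.52, 0.55, 0.58, 0.6, 0.63, 0.66])

```text
time_s: 8.48
ee_pos: [0.5131, 0.0633, 0.0063]
orientation: [-0.0, 0.784, 0.621, -0.0]
wrist_force: [0.9, -0.4, 0.2]
opening: 0.0709
```

```bash
python3 - <<'E'
from look import *;import p5
look('6',(52,67))
W=p5.W;cur=[]
for w,N in zip(W[11:14],(5,5,4)):
    t=p5.tcp(w);cur.append((t[0],t[1],.006,w[1]+180,w[2],N))
rows(cur)
for n in('top','side'):
    im=cv2.imread(f'pics/{n}6.png');im=im[160:345,220:460] if n=='top' else im[195:335,200:420]
    cv2.imwrite(f'pics/{n}6z.png',cv2.convertScaleAbs(cv2.resize(im,None,fx=3.2,fy=3.2,interpolation=cv2.INTER_CUBIC),alpha=1.5))
E
```

```text
t 8.47 TCP [39.7  8. ] z 0.0063 b 112.0 D 85.4 L [ 55.7 -31.7] R [23.7 47.6] F [ 0.9 -0.4  0.2] tilt 0.02
side 260 C [44.8 71.6] r 22.1 res 1.20
rows 14
{"delta_rot": [[0.0, 0.0, -0.8], [0.0, 0.0, -0.8], [0.0, 0.0, -0.8], [0.0, 0.0, -0.8], [0.0, 0.0, -0.8], [0.0, 0.0, -0.6], [0.0, 0.0, -0.6], [0.0, 0.0, -0.6], [0.0, 0.0, -0.6], [0.0, 0.0, -0.6], [0.0, 0.0, 0.0], [0.0, 0.0, 0.0], [0.0, 0.0, 0.0], [0.0, 0.0, 0.0]], "slide": [[0.32, 0.0, 0.01], [0.33, 0.01, 0.0], [0.32, 0.01, 0.01], [0.32, 0.02, 0.0], [0.32, 0.02, 0.01], [0.33, 0.0, 0.0], [0.32, 0.01, 0.0], [0.33, 0.0, 0.0], [0.32, 0.01, 0.0], [0.33, 0.02, 0.0], [0.36, 0.0, 0.0], [0.37, 0.01, 0.0], [0.36, 0.01, 0.0], [0.36, 0.0, 0.0]], "gripper": [0.89, 0.89, 0.89, 0.89, 0.89, 0.91, 0.93, 0.95, 0.97, 0.99, 0.99, 0.99, 0.99, 0.99]}
```

View pics/top6z.png

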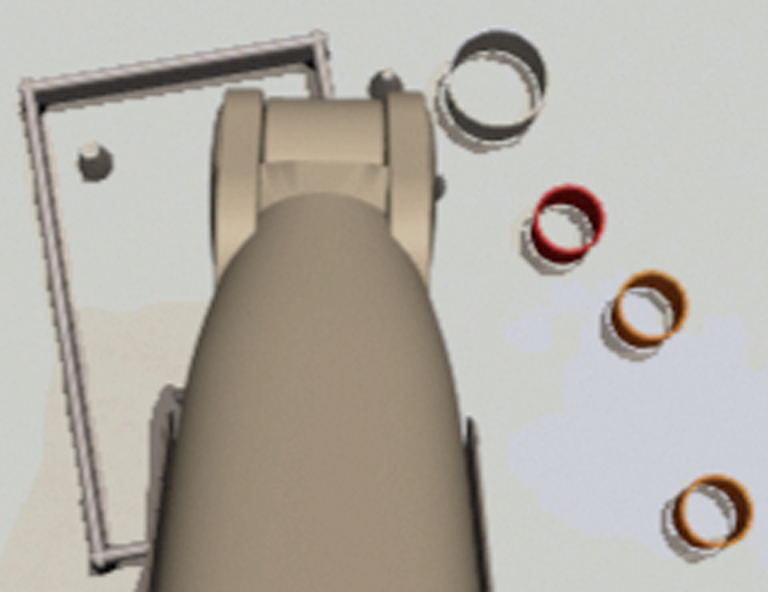

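View pics/side6z.png

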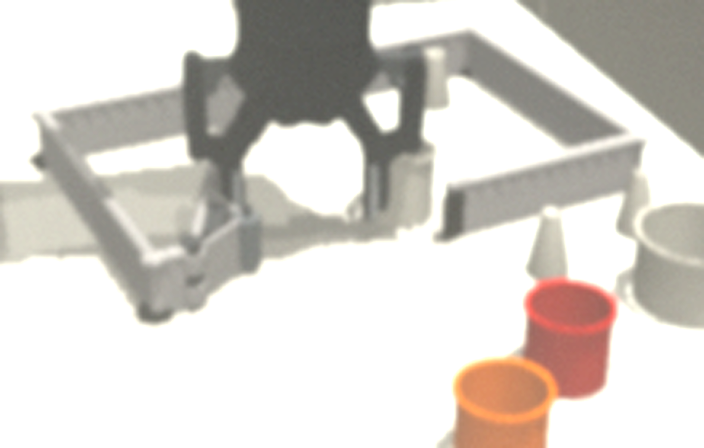

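The cutter has drifted right on the finger face, to u of about -14. I'll back off 3 mm, move the right finger over behind it (mostly by opening wider, with the flap still held), then finish the push.

step_arm(delta_rot=[[0, 0, 0], [0, 0, 0], [0, 0, 0], [0, 0, 0], [0, 0, 0]], slide=[[-0.3, 0, 0], [0, 0.3, 0], [0, 0.3, 0], [0, 0.3, 0], [0, 0, 0]], gripper=[0.66, 0.75, 0.85, 0.95, 0.95])

```text
time_s: 9.2
ee_pos: [0.5213, 0.0578, 0.0062]
orientation: [0.0, 0.784, 0.621, -0.0]
wrist_force: [1.9, -1.1, 0.0]
opening: 0.0836
```

```bash
python3 - <<'E'
from look import *
look('7',(45,71))
im=cv2.imread('pics/side7.png')[195:335,200:420]
cv2.imwrite('pics/side7z.png',cv2.convertScaleAbs(cv2.resize(im,None,fx=3.2,fy=3.2,interpolation=cv2.INTER_CUBIC),alpha=1.5))
E
```

```text
t 9.20 TCP [33.  15.2] z 0.0062 b 112.0 D 98.1 L [ 51.4 -30.3] R [14.6 60.7] F [ 1.9 -1.1  0. ] tilt 0.05
side 265 C [41.9 79.5] r 21.9 res 1.19
```

View pics/side7z.png

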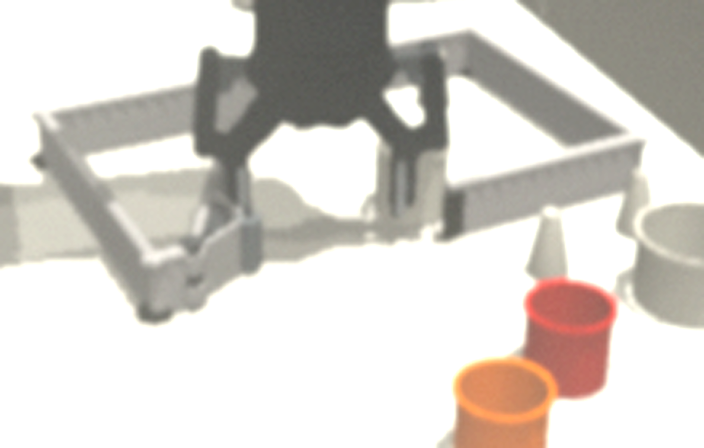

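step_arm(delta_rot=[[0, 0, 0], [0, 0, 0], [0, 0, 0], [0, 0, 0], [0, 0, 0], [0, 0, 0], [0, 0, 0], [0, 0, 0], [0, 0, 0], [0, 0, 0], [0, 0, 0], [0, 0, 0]], slide=[[0.3, 0.1, 0], [0.4, 0.1, 0], [0.4, 0.05, 0], [0.4, 0.05, 0], [0.4, 0.05, 0], [0.4, 0.05, 0], [0.4, 0, 0], [0.4, 0, 0], [0.4, 0, 0], [0.4, 0, 0], [0.4, 0, 0], [0, 0, 0]], gripper=[0.97, 0.99, 0.99, 0.99, 0.99, 0.99, 0.99, 0.99, 0.99, 0.99, 0.99, 0.99])

```text
time_s: 10.8
ee_pos: [0.5353, 0.0996, 0.0063]
orientation: [-0.0, 0.784, 0.621, 0.0]
wrist_force: [0.4, -0.6, 0.7]
opening: 0.0851
```

```bash
python3 - <<'E'
from look import *
look('8',(84,98))
im=cv2.imread('pics/side8.png')[195:335,200:420]
cv2.imwrite('pics/side8z.png',cv2.convertScaleAbs(cv2.resize(im,None,fx=3.2,fy=3.2,interpolation=cv2.INTER_CUBIC),alpha=1.5))
E
```

```text
t 10.80 TCP [72.2 35.5] z 0.0063 b 112.0 D 99.6 L [ 90.9 -10.7] R [53.5 81.6] F [ 0.4 -0.6  0.7] tilt 0.03
side 204 C [ 73.8 105.6] r 21.9 res 1.05
```

View pics/side8z.png

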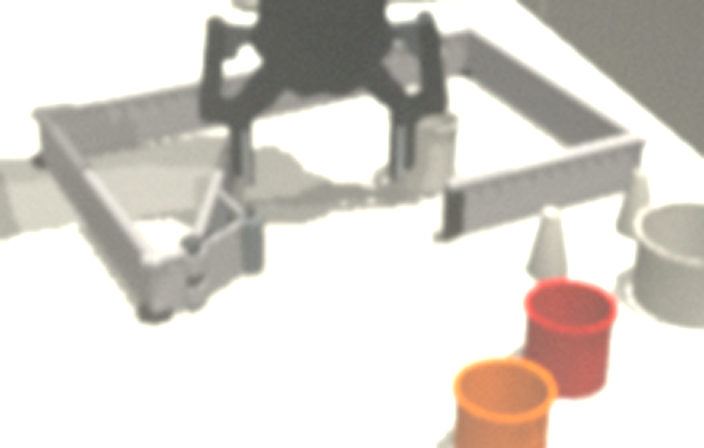

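View pics/top8.png

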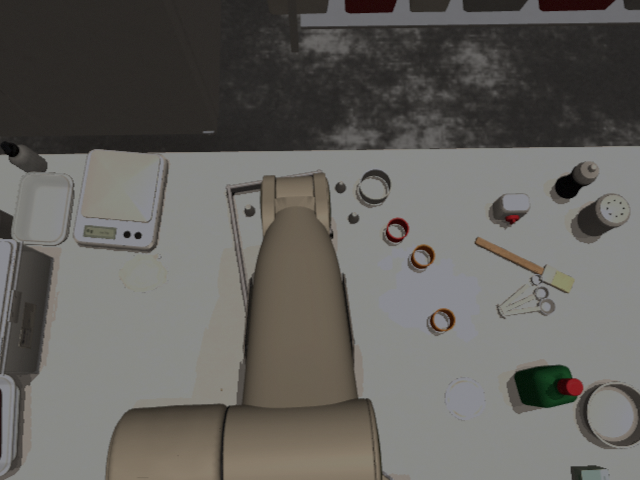

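The cutter is at about (74, 106), some 200 mm from the hinge, against the 180 mm it needs. It stands upright, and the left finger still holds the flap. I'll back the finger off the cutter and lift straight up.

step_arm(delta_rot=[[0, 0, 0], [0, 0, 0], [0, 0, 0], [0, 0, 0], [0, 0, 0], [0, 0, 0], [0, 0, 0], [0, 0, 0], [0, 0, 0]], slide=[[-0.3, -0.2, 0], [-0.4, -0.2, 0], [0, 0, 0], [0, 0, -2], [0, 0, -4], [0, 0, -4], [0, 0, -5], [0, 0, -5], [0, 0, 0]], gripper=[0.99, 0.99, 0.99, 0.99, 0.99, 0.99, 0.99, 0.99, 0.99])

```text
time_s: 12.02
ee_pos: [0.532, 0.0933, 0.2107]
orientation: [0.002, 0.784, 0.621, 0.003]
wrist_force: [0.7, 0.3, -0.3]
opening: 0.085
```

step_arm(delta_rot=[[0, 0, 0], [0, 0, 0], [0, 0, 0], [0, 0, 0], [0, 0, 0], [0, 0, 0], [0, 0, 0], [0, 0, 0], [0, 0, 0], [0, 0, 0], [0, 0, 0], [0, 0, 0]], slide=[[-3, -2, 0], [-4, -2, 0], [-4, -2, 0], [-4, -2, 0], [-4, -2, 0], [-4, -2, 0], [-2, 0, 0], [0, 0, 0], [0, 0, 0], [0, 0, 0], [0, 0, 0], [0, 0, 0]], gripper=[0.99, 0.99, 0.99, 0.99, 0.99, 0.99, 0.99, 0.99, 0.99, 0.99, 0.99, 0.99])

```text
time_s: 13.52
ee_pos: [0.3557, -0.1223, 0.2063]
orientation: [0.0, 0.784, 0.621, -0.0]
wrist_force: [0.7, -0.5, -0.2]
opening: 0.0845
```

```bash
python3 - <<'E'
from look import *
look('9',(73,106))
for n in('top','side'):
    im=cv2.imread(f'pics/{n}9.png');im=im[160:345,220:460] if n=='top' else im[195:335,200:420]
    cv2.imwrite(f'pics/{n}9z.png',cv2.convertScaleAbs(cv2.resize(im,None,fx=3.2,fy=3.2,interpolation=cv2.INTER_CUBIC),alpha=1.5))
E
```

```text
t 13.53 TCP [-119.6 -175.9] z 0.2063 b 112.0 D 99.0 L [-101.1 -221.8] R [-138.1 -130. ] F [ 0.7 -0.5 -0.2] tilt 0.00
top 122 C [ 68.9 104.4] r 22.2 res 0.86
side 451 C [ 70.9 103.3] r 21.8 res 0.99
```

View pics/top9z.png

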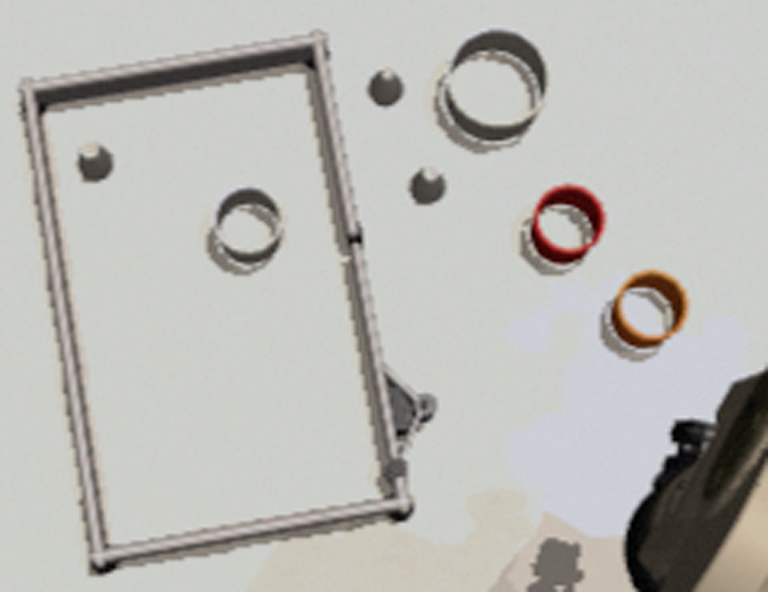

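View pics/side9z.png

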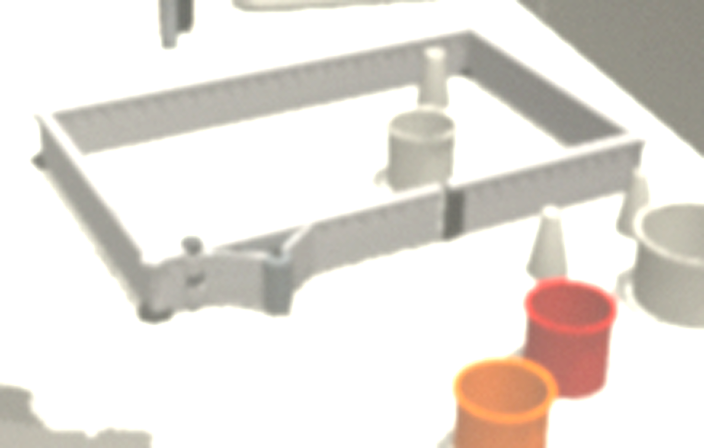

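The flap is fully shut, in line with the front wall up to the plain post at zoom (355,238). The small cutter stands upright inside the pen at zoom (248,228). The other cutter and the nozzles have not moved, and the robot is clear, so I'll hand in.

```bash
python3 - <<'E'
from h import *
a=np.load('top0.npz')['pixels'].astype(int)
b=cam('top')['pixels'].astype(int)
for n,(u,v) in dict(large=(374,187),tip_a=(341,187),tip_b=(353,218),tip_c=(249,211),flap=(336,262),plate=(348,288)).items(): print(n,np.abs(a[v-10:v+10,u-10:u+10]-b[v-10:v+10,u-10:u+10]).mean().round(1))
print(manip.sign_off())
E
```

```text
large 5.1
tip_a 4.8
tip_b 4.7
tip_c 4.8
flap 4.8
plate 4.1
the job is handed in; nothing more can be done
None
```

The small cutter is in the pen with the flap fully shut behind it, and the job is handed in at about 13.6 s of the 59 s allowed.

**What I did:** The right finger pushed the cutter diagonally toward the gateway. About 50 mm before the gateway plane, the left finger met the roller and opened the flap, to about 82° as the cutter crossed. The left finger held the flap open while the cutter went in and to the right. The cutter was already moving before the flap opened, but the flap was well open before it reached the gateway.

**Correction on the way:** Inside the pen the cutter slid about 14 mm sideways on the finger face. I backed off, moved the finger over behind it with the flap still held, and finished the push. Then I drew the fingers clear and lifted.

**Last checks:**
- **Cutter:** It stands upright at about x = 70, y = -104 mm in the pen frame. That is about 197 mm from the hinge, against the 180 mm needed to clear the flap's swing. The top and side cameras agree to 2 mm.
- **Flap:** The views show it shut, in line with the front wall, and the picture there matches the one from the start.
- **Other things:** The large cutter and the three nozzles show no change from the first picture beyond camera noise.
- **Forces:** The wrist-force readings after each move stayed below about 4 N; I did not read them during the moves.
- **Disagreement:** The cutter's last position while the finger still touched it read about 3 mm off the final one, because the finger partly hid the ring.

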